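# Roll the vial caps home

### The job

Take the spring-loaded hand roller from its holder, set it down on the caps at one end of the row in the tilted vial rack and roll it along to the other end (and back if need be) with steady, moderate pressure, without letting it leave the caps on the way, until all eight caps are fully home. Use only the roller on the rack, do not press so hard that vials crack, leave everything else where it is, and hang the roller back in its holder.

Things in the scene. Friction and masses are not known exactly. Their poses are not given: they have to be found in the camera images.
- stand: Fixed tilting stand: dark base 90 (x) x 130 (y) x 12 mm, two grey cheeks, and a blue vial rack 125 mm long, 44 mm wide on a pivot. Origin: centre of the base's underside, on the bench. The row of eight orange caps runs along its y axis at x = 0, pitch 13 mm, from y = -45.5 to +45.5 mm. Rack level and at mid height: its top is at 64 mm, caps that are home reach 69 mm, raised ones 73 mm.
- row_mid (a point): Middle of the row, on the stand's axes (not the rack's), 69 mm above the bench. The rack's pivot (along the stand's x, nominally 46 mm up) is locked at an unknown height within 4 mm of nominal and an unknown slope along the row of up to 0.06 rad (each end up to 3 mm above or below the middle). No pose shows this: it must be felt. The rack does not yield under the tool.
- handroller_grip (a point): Centre of the hand roller's upright green handle (24 x 24 x 56 mm). z points up along the handle; the roller's axle lies along y, so it rolls along x. 30 mm below this point is the top of a 62 x 62 x 6 mm steel flange; the axle is 67 mm below and the roller's lowest point 81 mm below while unpressed. Whole tool about 0.3 kg.
- roller_axle (a point): Centre of the rubber roller, black, radius 14 mm, 24 mm wide, in a fork 32 mm wide (y) and 28 mm long (x) under the flange; same axes as the tool. The fork is sprung: it starts to give at about 4 N and yields 1 mm, towards the flange, for each further 5 N, up to 6 mm.
- handroller: The hand roller; origin at the centre of the underside of its flange, 36 mm below handroller_grip, same axes.
- holder: Fixed grey holder, an open box 54 (x) x 56 (y) x 55 mm with 6 mm walls on a 90 x 90 x 6 mm foot. Origin: centre of the underside. The tool hangs in it, flange on the rim, roller inside, axle along the holder's y (within about 0.1 rad).
- holder_mouth (a point): Centre of the holder's mouth, at the rim, 55 mm above the bench; the origin of handroller lies here when the tool is put away.
- mixer: Bystander, fixed: white mixer 100 x 90 x 50 mm with a black cup on top, 68 mm high in all; it and the holder may change places. Origin: centre of its underside.
- cap0 (a joint): Orange push-in cap 0, 11 mm across, at y = -45.5 mm on the stand. Value: how far it is pushed in, 0 = fully up, 0.004 m = home. It starts at 0 to 0.0012, needs 5 to 8 N straight down and stays where it is left. The vials crack if the tool bears on them with more than 22 N; 12 to 15 N is right. A raised neighbour can prop the roller up: an end cap goes home with the roller 3 to 5 mm outboard of it.
- cap1 (a joint): Orange push-in cap 1, 11 mm across, at y = -32.5 mm on the stand. Value: how far it is pushed in, 0 = fully up, 0.004 m = home. It starts at 0 to 0.0012, needs 5 to 8 N straight down and stays where it is left. The vials crack if the tool bears on them with more than 22 N; 12 to 15 N is right. A raised neighbour can prop the roller up: an end cap goes home with the roller 3 to 5 mm outboard of it.
- cap2 (a joint): Orange push-in cap 2, 11 mm across, at y = -19.5 mm on the stand. Value: how far it is pushed in, 0 = fully up, 0.004 m = home. It starts at 0 to 0.0012, needs 5 to 8 N straight down and stays where it is left. The vials crack if the tool bears on them with more than 22 N; 12 to 15 N is right. A raised neighbour can prop the roller up: an end cap goes home with the roller 3 to 5 mm outboard of it.
- cap3 (a joint): Orange push-in cap 3, 11 mm across, at y = -6.5 mm on the stand. Value: how far it is pushed in, 0 = fully up, 0.004 m = home. It starts at 0 to 0.0012, needs 5 to 8 N straight down and stays where it is left. The vials crack if the tool bears on them with more than 22 N; 12 to 15 N is right. A raised neighbour can prop the roller up: an end cap goes home with the roller 3 to 5 mm outboard of it.
- cap4 (a joint): Orange push-in cap 4, 11 mm across, at y = +6.5 mm on the stand. Value: how far it is pushed in, 0 = fully up, 0.004 m = home. It starts at 0 to 0.0012, needs 5 to 8 N straight down and stays where it is left. The vials crack if the tool bears on them with more than 22 N; 12 to 15 N is right. A raised neighbour can prop the roller up: an end cap goes home with the roller 3 to 5 mm outboard of it.
- cap5 (a joint): Orange push-in cap 5, 11 mm across, at y = +19.5 mm on the stand. Value: how far it is pushed in, 0 = fully up, 0.004 m = home. It starts at 0 to 0.0012, needs 5 to 8 N straight down and stays where it is left. The vials crack if the tool bears on them with more than 22 N; 12 to 15 N is right. A raised neighbour can prop the roller up: an end cap goes home with the roller 3 to 5 mm outboard of it.
- cap6 (a joint): Orange push-in cap 6, 11 mm across, at y = +32.5 mm on the stand. Value: how far it is pushed in, 0 = fully up, 0.004 m = home. It starts at 0 to 0.0012, needs 5 to 8 N straight down and stays where it is left. The vials crack if the tool bears on them with more than 22 N; 12 to 15 N is right. A raised neighbour can prop the roller up: an end cap goes home with the roller 3 to 5 mm outboard of it.
- cap7 (a joint): Orange push-in cap 7, 11 mm across, at y = +45.5 mm on the stand. Value: how far it is pushed in, 0 = fully up, 0.004 m = home. It starts at 0 to 0.0012, needs 5 to 8 N straight down and stays where it is left. The vials crack if the tool bears on them with more than 22 N; 12 to 15 N is right. A raised neighbour can prop the roller up: an end cap goes home with the roller 3 to 5 mm outboard of it.
- amber: Bystander, loose: amber glass bottle, 60 mm across, 140 mm tall. Origin: centre of its underside.
- carton: Bystander, loose: white carton lying flat, 80 x 130 x 50 mm. Origin: centre of its underside.
- samplecase: Bystander, loose: small black sample case with clear lid, 50 x 65 x 18 mm. Origin: centre of its underside.
- tweezers: Bystander, loose: dark steel tweezers lying flat, 126 mm long. Origin: centre of its underside.
- dish: Bystander, loose: shallow glass dish, 84 mm across, 15 mm high. Origin: centre of its underside.
- jar: Bystander, loose: white plastic jar with blue cap, 48 mm across, 60 mm tall. Origin: centre of its underside.
Things that resemble listed ones, but are neither listed nor needed, are in the scene too. Leave any red or turquoise look-alike of the holder alone.

How it is judged (in metres and radians):
On the way, in this order (a step that is already met when the one before it is completed fails the run):
1. the roller bears on the caps at one end of the row, pressing with more than 6 N (contact force between handroller and stand above 6 N and (y of roller_axle in the frame of stand above 0.032 m or y of roller_axle in the frame of stand below -0.032 m)), for 0.1 s.
2. all eight caps pushed home (within 0.8 mm), the roller still on the caps and now at an end of the row (value of joint each of cap0, cap1, cap2, cap3, cap4, cap5, cap6, cap7 above 0.0032 m and (y of roller_axle in the frame of stand above 0.032 m or y of roller_axle in the frame of stand below -0.032 m) and contact force between handroller and stand above 2 N), for 0.1 s.
At the end, for the whole second after the job is handed in: All eight caps within 0.8 mm of home; the hand roller released and at rest in its holder, upright, flange on the rim (within 3 mm in height, 12 mm in all), turned no more than 0.35 rad from square (value of joint each of cap0, cap1, cap2, cap3, cap4, cap5, cap6, cap7 above 0.0032 m and distance between handroller and holder_mouth below 0.012 m and angle between handroller's own z axis and vertical below 0.08 rad and z of handroller in the frame of holder_mouth between -0.003 and 0.003 m and angle between the x axis of handroller and the x axis of holder, either way round below 0.35 rad and linear speed of handroller below 0.02 m/s); the robot touches nothing.
It fails at once if the tool bears on the rack or vials with more than 22 N (contact force between handroller and stand above 22 N).
It fails at once if the roller loses contact while over the middle of the row (within 28 mm of its centre and less than 40 mm above the caps) (y of roller_axle in the frame of stand between -0.028 and 0.028 m and x of roller_axle in the frame of stand between -0.03 and 0.03 m and z of roller_axle in the frame of stand below 0.125 m and contact force between handroller and stand below 0.2 N).
It fails at once if the gripper or arm touches the rack or its stand (contact force between any of the fingers, the arm and stand above 1 N).
It fails at once if a bystander is moved more than 15 mm (distance of any of amber, carton, samplecase, tweezers, dish, jar from where it was at the start of the episode above 0.015 m).
It fails at once if the robot pushes against the mixer with more than 5 N (contact force between any of the fingers, the arm and mixer above 5 N).
It also fails if it takes over 72 s, if anything falls off the work surface, if the arm or the gripper's body presses on something with over 40 N, if the wrist force passes 120 N, or if a joint passes its speed limit or range.

### The arm

A 6-joint arm with a two-finger parallel gripper is mounted at the origin on the work surface. World frame = base frame: x ahead of the robot, y to its left, z up, the work surface at z = 0. Lengths are in mm, angles in rad, forces in N, time in s.
With the tool pointing down it reaches from about 350 to 725 mm from the base axis. Payload 6 kg.
Tool frame: the origin (TCP) lies at the centre of the arm's flange, where the gripper is bolted on; the fingertips stand 173 mm ahead of it and the grasp point (between the pads) lies 155 mm ahead of it; z points along the fingers, y is the direction in which the jaws open and shut (so a half turn about z gives the same grasp; the last joint's range is limited). The gripper opens to 85 mm and grips with 20 to 120 N. Pads are 22 mm wide; open, the fingers measure 114 mm over their backs; the gripper's body (76 mm by 85 mm) begins 54 mm behind the grasp point. The pads swing forward as they close: fully open they stand 13 mm farther back than shut.
Start: joints at [1.556, 0.04, 0.085, 0, -1.615, -0.334], TCP at [205.035, 563.874, 404.661] pointing down, gripper open.
Joint ranges: [-2.56, 2.56], [-1.29, 2.01], [-1.08, 1.49], [-3.29, 1.98], [-2.81, -0.18], [-2.99, 2.99]. Speed limits (rad/s): [2.57, 2.57, 3.01, 3.14, 3.14, 3.14].

### API

Orientations are given as a unit quaternion [x, y, z, w].
In Python, from plant import robot, viewer gives the robot as it stands.
- The arm moves only by the shell command python3 -m creep 'ROWS'. ROWS is JSON, a list of rows, each a list of 3 entries, a list of its own where there are three numbers: the opening, from 0 (shut) to 1 (fully open), then the shift along the tool's x, y, z in m, then the turn, a rotation vector about the tool's x, y, z in rad. A call has exactly 10 rows; each row is the pose to reach, as a shift and turn from the pose measured when the call began, along the tool's axes at that moment; what a row does not reach only later rows make up. A row lasts 1/8 s, in which the tool goes at most 62.5 mm and 10.7 degrees, less where a joint would pass 70% of its speed; a pose out of reach is approached as far as the arm can. A call with a gripper value outside its range is refused whole. The fingers move at their own pace and stop on an object; the grip force is fixed at half the most. Time passes only in rows, so rows that repeat a pose let the fingers close, or fill a call up. It gives the time, the measured TCP pose, the force and the opening at its end, in the units of the state.
- robot.state(): the state, without advancing time (a new reading comes with each control period).
- viewer.camera(name): name is "scene" or "top" or "wrist"; returns a dict with "image" (384x512x3 uint8, red, green, blue), "K" (3x3 intrinsics, pixels), "R" (3x3) and "t" (3): a world point X has camera coordinates R X + t. Camera axes: x right, y down, z forward; pixel columns grow to the right and rows downward; lengths in mm; the calibration is good to about 2 mm. The wrist camera is an equidistant fisheye: a pixel r from the principal point sees the ray r / f radians off the axis. A picture is of the moment at which its call begins. There is no depth.
- robot.close_job(): hands the job in, once; it reports no verdict.
The state is a dict: "time_s": time; "joint_positions": joint angles; "joint_vel": joint speeds; "tau": joint torques, N m; "tcp_pos": TCP position; "tool_rot": TCP orientation; "contact_force": force on the tool from outside, world axes, zero at the start; "moment": the same for the moment, N m; "width": finger opening in mm.
Only numpy, scipy, OpenCV 4.12 (cv2) and the standard library are available. Lean on these libraries where they do the work, as an engineer would, in place of code of your own. Each camera call takes 0.05 s, during which the arm holds its last target. There are 200 camera calls.

## Working session

There is one attempt and no reset: what is moved stays moved. The work goes in short steps, Python scripts to look and compute and a shell command to move; the robot and the scene stay as the last step left them, time stands still between calls to the robot, and variables do not carry over. Pictures are saved under pics/ and viewed, about 8 in all and at most 12, crops included, and the job is handed in when it is done.

```bash
ls; mkdir -p pics
python3 - <<'E'
from plant import robot, viewer
import cv2,json,numpy as np,pickle
for n in ["scene","top"]:
    c=viewer.camera(n); pickle.dump(c,open(f'pics/{n}.pkl','wb'))
    cv2.imwrite(f'pics/{n}1.png',cv2.resize(c['image'][...,::-1],(800,600),interpolation=cv2.INTER_CUBIC))
    print(n,np.round(c['K'],1).tolist(),np.round(c['R'],3).tolist(),np.round(c['t'],1).tolist())
print(robot.state())
E
```

```text
pics
scene [[476.4, 0.0, 248.8], [0.0, 476.4, 191.6], [0.0, 0.0, 1.0]] [[-0.857, 0.515, -0.016], [0.314, 0.497, -0.809], [-0.409, -0.699, -0.587]] [377.4, -83.3, 1526.7]
top [[488.2, 0.0, 254.4], [0.0, 488.2, 205.5], [0.0, 0.0, 1.0]] [[-0.007, -1.0, 0.018], [-0.999, 0.006, -0.048], [0.048, -0.018, -0.999]] [26.2, 442.0, 1491.8]
{'time_s': 0.1, 'joint_positions': array([ 1.55569844e+00,  4.07672719e-02,  8.38953352e-02, -4.07938646e-04,
       -1.61551058e+00, -3.33694150e-01]), 'joint_vel': array([-2.98992322e-04, -1.35290842e-03,  3.16077641e-03,  1.04502475e-03,
        8.70640609e-04, -7.97797315e-05]), 'tau': array([-5.05485295e-03, -3.69348443e+01,  3.48279762e+01,  6.95189551e+00,
       -4.58904920e-03,  2.46527534e-06]), 'tcp_pos': array([204.9658076 , 563.88382992, 403.76132478]), 'tool_rot': array([ 9.84832741e-01, -1.73504470e-01, -7.53877667e-05,  8.15376706e-04]), 'contact_force': array([ 0.0030993 ,  0.15337098, -0.70474411]), 'moment': array([0.0183383, 0.041707 , 0.0160274]), 'width': 85.69068300187261}
```

View pics/scene1.png

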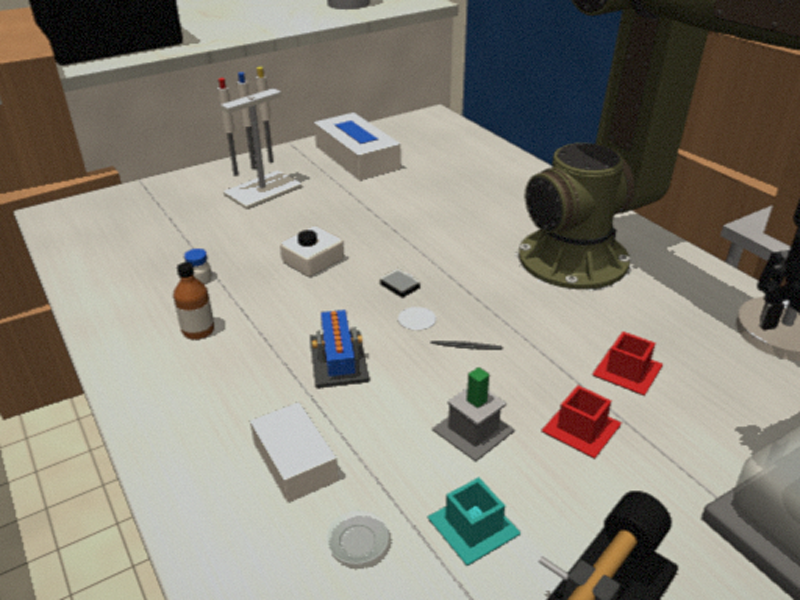

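View pics/top1.png

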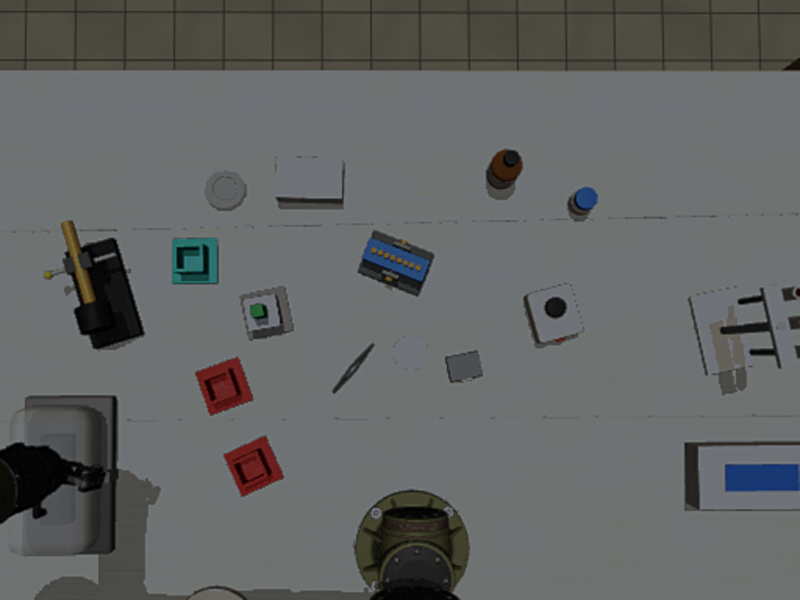

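Top view: the grey holder with the green-handled tool is at (262,312). The red boxes at (225,385) and (253,466) and the turquoise one at (195,260) are look-alikes, because the listed holder is grey and has the green handle in it. The rack with orange caps is at (396,264), and the mixer is at (555,312). Next I'll compute positions.

```bash
cat > h.py <<'E'
import numpy as np,cv2,pickle
def ray(c,u,v,fish=False):
    K=c['K'];x=(u-K[0,2])/K[0,0];y=(v-K[1,2])/K[1,1]
    if fish:
        r=np.hypot(x,y);s=np.sin(r)/max(r,1e-9);d=np.array([x*s,y*s,np.cos(r)])
    else: d=np.array([x,y,1.])
    R=np.array(c['R']);return -R.T@c['t'],R.T@d
def onz(c,u,v,z,fish=False):
    o,d=ray(c,u,v,fish);return o+d*(z-o[2])/d[2]
def blobs(m,amin=5):
    n,l,s,ce=cv2.connectedComponentsWithStats(m.astype(np.uint8));
    return [(int(s[i,4]),ce[i]) for i in range(1,n) if s[i,4]>=amin]
def masks(im):
    h=cv2.cvtColor(im,cv2.COLOR_RGB2HSV).astype(int);H,S,V=h[...,0],h[...,1],h[...,2]
    return dict(green=(H>50)&(H<72)&(S>120)&(V>30),orange=(H>8)&(H<24)&(S>120)&(V>60),blue=(H>100)&(H<125)&(S>120)&(V>40))
E
python3 - <<'E'
from h import *
for n in ['top','scene']:
    c=pickle.load(open(f'pics/{n}.pkl','rb'));m=masks(c['image'])
    for a,ce in blobs(m['green']): print(n,'green',a,ce.round(1),onz(c,*ce,119).round(1))
    sel=m['orange'].copy(); 
    if n=='top': sel[:140]=0;sel[190:]=0;sel[:,:225]=0;sel[:,285:]=0
    else: sel[:190]=0;sel[235:]=0;sel[:,200:]=0;sel[:,230:]=0
    for a,ce in blobs(sel,2): print(n,'orange',a,ce.round(1),onz(c,*ce,72).round(1))
c=pickle.load(open('pics/top.pkl','rb'))
im=np.vstack([cv2.resize(c['image'][140:225,145:290,::-1],None,fx=5,fy=5,interpolation=cv2.INTER_CUBIC)])
cv2.imwrite('pics/crop1.png',cv2.convertScaleAbs(im,alpha=1.6))
E
```

```text
top green 62 [164.2 198.5] [458.5 281.8 119. ]
top orange 3 [256.7 154.3] [591.2  16.6  72. ]
top orange 2 [259.  154.5] [590.7   9.7  72. ]
top orange 7 [238.7 160. ] [574.6  69.9  72. ]
top orange 7 [243.  161.3] [570.7  57.3  72. ]
top orange 8 [246.9 163.1] [565.2  45.8  72. ]
top orange 8 [251.  164.5] [561.   33.6  72. ]
top orange 7 [255.  166.3] [555.6  21.8  72. ]
top orange 7 [259.  167.7] [551.3  10.   72. ]
top orange 7 [263.  169.3] [546.6  -1.8  72. ]
top orange 7 [267.3 171. ] [541.4 -14.5  72. ]
top orange 9 [248.6 177.9] [521.2  41.1  72. ]
scene green 238 [305.5 247.6] [477.6 307.6 119. ]
scene orange 1634 [ 18.7 213.7] [ 998.  -229.9   72. ]
scene orange 141 [121.4 193.2] [ 740.9 -174.4   72. ]
scene orange 62 [126.5 213.5] [759.  -80.5  72. ]
```

View pics/crop1.png

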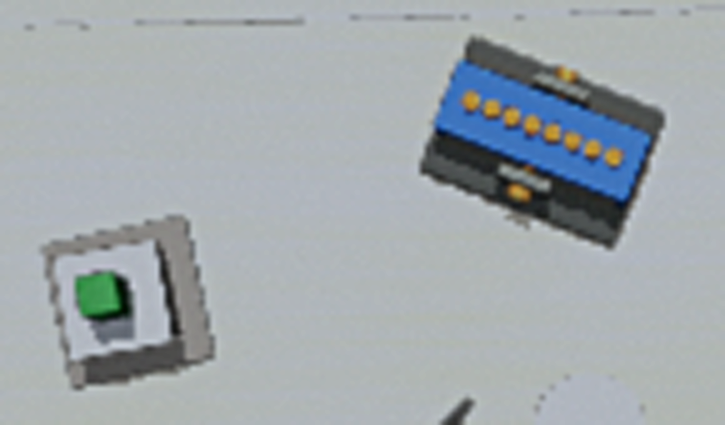

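The crop confirms it: the grey holder has its flange on the rim and the green handle at crop (98,294), and the foot yaw is about 13°. The caps run from (470,101) to (614,157). I'm moving to a hover above the handle now.

```bash
python3 -m creep '[[1,[0.03,0.016,0.006],[0,0,0.09]],[1,[0.08,0.043,0.015],[0,0,0.24]],[1,[0.13,0.07,0.025],[0,0,0.4]],[1,[0.18,0.097,0.035],[0,0,0.55]],[1,[0.23,0.124,0.045],[0,0,0.7]],[1,[0.28,0.151,0.055],[0,0,0.85]],[1,[0.32,0.172,0.062],[0,0,0.96]],[1,[0.334,0.18,0.064],[0,0,0.995]],[1,[0.334,0.18,0.064],[0,0,0.995]],[1,[0.334,0.18,0.064],[0,0,0.995]]]'
cat >> h.py <<'E'
from scipy.spatial.transform import Rotation as Rn
def plan(st,p,yaw):
    """shift (m) and turn (rad) in tool axes to world TCP p, pointing down, tool-x yaw (deg)"""
    R=Rn.from_quat(st['tool_rot']);T=Rn.from_euler('z',yaw,degrees=True)*Rn.from_euler('x',180,degrees=True)
    x=R.as_matrix()[:,0]
    print('now',np.round(st['tcp_pos'],1),'yaw %.1f'%np.degrees(np.arctan2(x[1],x[0])),'F',np.round(st['contact_force'],1),'w %.1f t %.2f'%(st['width'],st['time_s']))
    print('shift',np.round(R.inv().apply(np.array(p)-st['tcp_pos'])/1000,4),'turn',np.round((R.inv()*T).as_rotvec(),4))
E
python3 - <<'E'
from h import *
from plant import robot,viewer
# triangulate handle
cs=[pickle.load(open(f'pics/{n}.pkl','rb')) for n in('top','scene')]
A=np.zeros((3,3));b=np.zeros(3)
for c,uv in zip(cs,[(164.2,198.5),(305.5,247.6)]):
    o,d=ray(c,*uv);d/=np.linalg.norm(d);P=np.eye(3)-np.outer(d,d);A+=P;b+=P@o
print('tri',np.linalg.solve(A,b))
c=viewer.camera('wrist');pickle.dump(c,open('pics/w1.pkl','wb'))
print(c['K'][0,0]);cv2.imwrite('pics/w1.png',cv2.resize(c['image'][...,::-1],(800,600)))
m=masks(c['image'])
for a,ce in blobs(m['green'],20): print(a,ce,onz(c,*ce,119,True))
for a,ce in blobs(m['orange'],5): print(a,ce,onz(c,*ce,72,True))
plan(robot.state(),[458,282,300],-77)
E
```

```text
time_s: 1.35
tcp_pos: [456.8, 281.2, 340.2]
tool_rot: [0.783, -0.622, 0.0, 0.001]
contact_force: [-0.0, 0.4, -0.7]
width: 85.3
tri [460.16539271 286.21782411  93.69124134]
297.3186396354542
now [456.8 281.4 340.3] yaw -76.9 F [-0.6 -0.   0. ] w 85.3 t 1.40
shift [-0.0004 -0.0014  0.0403] turn [ 0.0005 -0.001   0.0022]
```

View pics/w1.png

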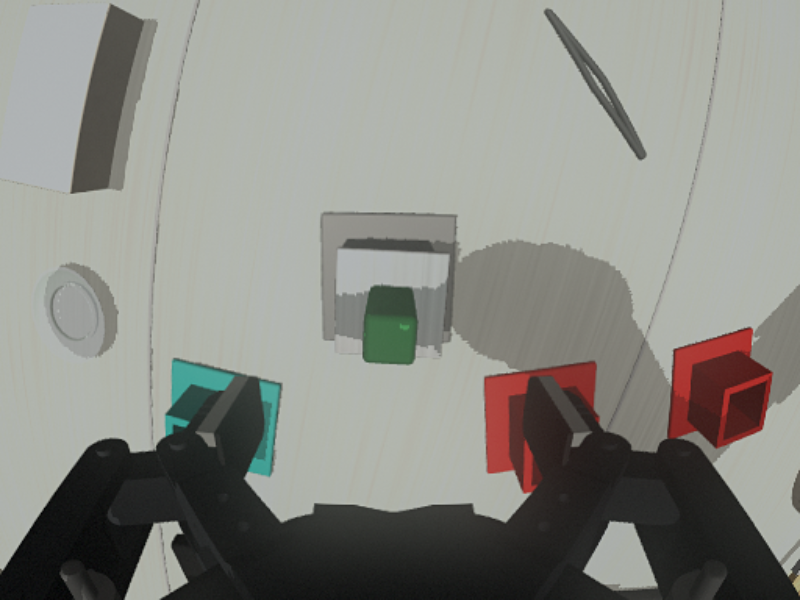

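Wrist view: the handle's top face is centred at about (389,340) of 800x600 and is square to the image, so the yaw is right. The flange spans (336,248) to (441,357) and is also square.

Run:
```python
from h import *
from plant import robot
c=pickle.load(open('pics/w1.pkl','rb'))
print(onz(c,389*.64,340*.64,119,True),onz(c,391*.64,303*.64,61,True))
for uv in [(321,213),(456,215)]: print('foot',onz(c,uv[0]*.64,uv[1]*.64,6,True))
p=onz(c,389*.64,340*.64,119,True)
plan(robot.state(),[p[0],p[1],247],-77)
```

```text
[457.49052413 281.2693019  119.        ] [456.73232545 281.53297341  61.        ]
foot [511.77414083 248.05524883   6.        ]
foot [425.37511815 229.38964071   6.        ]
now [456.8 281.4 340.3] yaw -76.9 F [-0.6 -0.   0. ] w 85.3 t 1.40
shift [ 0.0002 -0.0007  0.0933] turn [ 0.0005 -0.001   0.0022]
```

```bash
python3 -m creep '[[1,[0,-0.0005,0.015],[0,0,0]],[1,[0,-0.0005,0.04],[0,0,0]],[1,[0,-0.0005,0.065],[0,0,0]],[1,[0,-0.0005,0.085],[0,0,0]],[1,[0,-0.0005,0.093],[0,0,0]],[1,[0,-0.0005,0.093],[0,0,0]],[0,[0,-0.0005,0.093],[0,0,0]],[0,[0,-0.0005,0.093],[0,0,0]],[0,[0,-0.0005,0.093],[0,0,0]],[0,[0,-0.0005,0.093],[0,0,0]]]'
python3 -m creep '[[0,[0,0,0],[0,0,0]],[0,[0,0,0],[0,0,0]],[0,[0,0,0],[0,0,0]],[0,[0,0,-0.01],[0,0,0]],[0,[0,0,-0.03],[0,0,0]],[0,[0,0,-0.06],[0,0,0]],[0,[0,0,-0.09],[0,0,0]],[0,[0,0,-0.11],[0,0,0]],[0,[0,0,-0.115],[0,0,0]],[0,[0,0,-0.115],[0,0,0]]]'
python3 - <<'E'
from h import *
from plant import viewer,robot
a=viewer.camera('scene');b=viewer.camera('wrist')
pickle.dump((a,b),open('pics/lift.pkl','wb'))
x=cv2.resize(a['image'][180:330,230:390,::-1],None,fx=3,fy=3,interpolation=cv2.INTER_CUBIC)
cv2.imwrite('pics/lift.png',x)
s=robot.state();print(s['contact_force'],s['moment'],s['joint_positions'].round(2))
E
```

```text
time_s: 2.65
tcp_pos: [457.4, 281.5, 247.9]
tool_rot: [0.783, -0.622, 0.0, 0.0]
contact_force: [0.4, -0.1, 1.5]
width: 23.4
time_s: 3.9
tcp_pos: [457.2, 281.6, 362.0]
tool_rot: [0.783, -0.622, 0.0, 0.001]
contact_force: [0.1, -0.1, -4.4]
width: 23.3
[-0.12820357  0.95036361 -4.28183565] [ 0.00266083 -0.01581253  0.01968044] [ 0.93 -0.13 -0.16  0.   -1.54 -0.7 ]
```

View pics/lift.png

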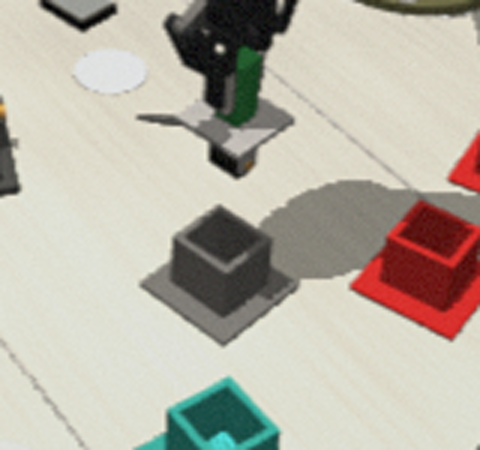

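The tool is lifted and the grey holder is empty. The fork shows at crop (233,160) with a brownish spot at (247,165). I need to enlarge it to read the axle direction.

Run:
```python
from h import *
a,b=pickle.load(open('pics/lift.pkl','rb'))
x=cv2.resize(a['image'][216:246,288:328,::-1],None,fx=14,fy=14,interpolation=cv2.INTER_NEAREST)
cv2.imwrite('pics/lift2.png',cv2.convertScaleAbs(x,alpha=1.5,beta=20))
# expected pixel of axle etc.
def pr(c,X): q=c['R']@np.array(X)+c['t'];q=c['K']@q;return (q[:2]/q[2]-np.array([288,216]))*14
g=np.array([457,281.5,207]);u=np.radians(12.5);ex=np.array([np.cos(u),np.sin(u),0]);ey=np.array([-ex[1],ex[0],0])
print('axle',pr(a,g-[0,0,67]),'low',pr(a,g-[0,0,81]))
for n,d in (('+ex',ex),('-ex',-ex),('+ey',ey),('-ey',-ey)): print(n,pr(a,g-[0,0,67]+16*d))
```

```text
axle [258.42900067 202.54207409] low [253.6491778  269.03007257]
+ex [191.62436419 249.06893049]
-ex [324.13418256 156.78094547]
+ey [335.57043619 249.77017522]
-ey [182.65659392 156.1521299 ]
```

View pics/lift2.png

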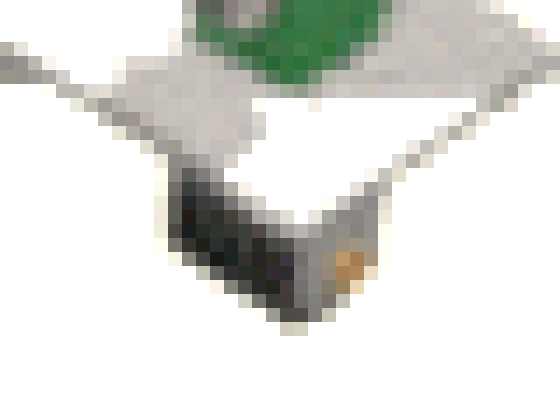

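The brass axle end is on the +ey face at (350,265) and the black roller shows on the left face. So the axle points to about 102° and the tool's x yaw is about 13°. I'll turn the gripper to about -21.4° so it rolls along the row.

Run:
```python
from h import *
from plant import robot
P=np.array([[574.6,69.9],[570.7,57.3],[565.2,45.8],[561,33.6],[555.6,21.8],[551.3,10],[546.6,-1.8],[541.4,-14.5]])
C=P.mean(0);d=np.linalg.svd(P-C)[2][0];d*=np.sign(d[1]);print(C,d,np.degrees(np.arctan2(d[1],d[0])))
yaw=np.degrees(np.arctan2(d[1],d[0]))-90
plan(robot.state(),[*(C+49.5*d),345],yaw)
```

```text
[558.3     27.7625] [0.36963114 0.92917857] 68.3071292874627
now [457.2 281.5 361.4] yaw -76.9 F [-0.1  1.  -4.3] w 23.4 t 4.00
shift [ 0.2294 -0.0692  0.0166] turn [ 2.400e-03 -7.000e-04 -9.631e-01]
```

```bash
python3 -m creep '[[0,[0.015,-0.005,0],[0,0,-0.07]],[0,[0.045,-0.014,0],[0,0,-0.2]],[0,[0.08,-0.024,0],[0,0,-0.35]],[0,[0.12,-0.036,0],[0,0,-0.5]],[0,[0.16,-0.048,0.004],[0,0,-0.67]],[0,[0.195,-0.059,0.008],[0,0,-0.82]],[0,[0.22,-0.066,0.013],[0,0,-0.92]],[0,[0.2294,-0.0692,0.0166],[0.002,-0.001,-0.963]],[0,[0.2294,-0.0692,0.0166],[0.002,-0.001,-0.963]],[0,[0.2294,-0.0692,0.0166],[0.002,-0.001,-0.963]]]'
python3 - <<'E'
from h import *
from plant import robot,viewer
C=np.array([558.3,27.76]);d=np.array([.3696,.9292])
c=viewer.camera('wrist');pickle.dump(c,open('pics/w2.pkl','wb'))
cv2.imwrite('pics/w2.png',cv2.resize(c['image'][...,::-1],(800,600)))
for a,ce in blobs(masks(c['image'])['orange'],5): print(a,ce,onz(c,*ce,72,True))
plan(robot.state(),[*(C+49.5*d),325],-21.7)
E
```

```text
time_s: 5.25
tcp_pos: [576.4, 74.1, 344.6]
tool_rot: [0.982, -0.189, -0.001, 0.0]
contact_force: [0.5, 0.6, -2.7]
width: 23.6
19 [302.21052632 146.        ] [598.24718704  18.5767411   72.        ]
21 [308.9047619 146.       ] [596.26762563  13.31750318  72.        ]
5 [306.4 162.2] [584.19812353  19.85097952  72.        ]
9 [270.33333333 186.66666667] [575.58570556  55.35830894  72.        ]
6 [284.5 187. ] [570.89355058  44.32729892  72.        ]
8 [300.625 187.125] [565.70834513  31.53961574  72.        ]
103 [313.94174757 192.26213592] [557.11378713  22.21037318  72.        ]
94 [328.27659574 192.22340426] [552.42038644  10.32564915  72.        ]
97 [342.26804124 192.51546392] [547.43558164  -1.48317534  72.        ]
91 [356.16483516 192.95604396] [542.20184811 -13.53476717  72.        ]
now [576.4  74.3 344.9] yaw -21.7 F [-0.2  0.6 -3.5] w 23.4 t 5.30
shift [0.0004 0.0004 0.0199] turn [ 0.0003  0.0006 -0.0001]
```

View pics/w2.png

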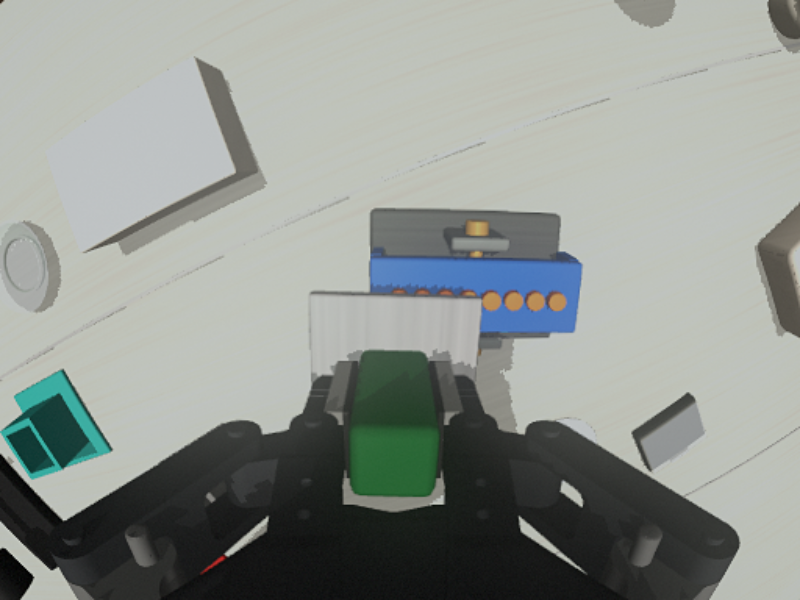

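Wrist view: the caps run along image row ~301 (e.g. (492,301), (557,301)), parallel to the flange edge. Their positions agree with the top view to about 1 mm. I'm descending in small felt steps at the +y end.

```bash
cat > s.py <<'E'
from h import *
from plant import robot
C=np.array([558.3,27.76]);d=np.array([.3696,.9292]);n=np.array([d[1],-d[0]])
s=robot.state();p=s['tcp_pos'];R=Rn.from_quat(s['tool_rot']).as_matrix();q=p[:2]-C
print('y %.1f lat %.1f bot %.2f F %s dF %.1f tilt %s yaw %.1f t %.2f'%(q@d,q@n,p[2]-237.9,np.round(s['contact_force'],1),s['contact_force'][2]+3.6,np.round(R[:2,2],4),np.degrees(np.arctan2(R[1,0],R[0,0])),s['time_s']))
E
python3 -m creep '[[0,[0,0,0.003],[0,0,0]],[0,[0,0,0.007],[0,0,0]],[0,[0,0,0.012],[0,0,0]],[0,[0,0,0.016],[0,0,0]],[0,[0,0,0.02],[0,0,0]],[0,[0,0,0.023],[0,0,0]],[0,[0,0,0.025],[0,0,0]],[0,[0,0,0.026],[0,0,0]],[0,[0,0,0.026],[0,0,0]],[0,[0,0,0.026],[0,0,0]]]'; python3 s.py
python3 -m creep '[[0,[0,0,0.0005],[0,0,0]],[0,[0,0,0.001],[0,0,0]],[0,[0,0,0.0015],[0,0,0]],[0,[0,0,0.002],[0,0,0]],[0,[0,0,0.0025],[0,0,0]],[0,[0,0,0.003],[0,0,0]],[0,[0,0,0.003],[0,0,0]],[0,[0,0,0.003],[0,0,0]],[0,[0,0,0.003],[0,0,0]],[0,[0,0,0.003],[0,0,0]]]'; python3 s.py
```

```text
time_s: 6.55
tcp_pos: [576.4, 74.3, 319.1]
tool_rot: [0.982, -0.188, -0.0, 0.0]
contact_force: [-0.9, 0.7, -3.6]
width: 23.4
y 49.9 lat -0.3 bot 81.16 F [-0.9  0.7 -3.6] dF -0.0 tilt [-0.0004 -0.    ] yaw -21.7 t 6.55
time_s: 7.8
tcp_pos: [576.4, 74.3, 316.0]
tool_rot: [0.982, -0.188, -0.0, 0.0]
contact_force: [-0.5, -0.3, -3.3]
width: 23.3
y 49.9 lat -0.3 bot 78.15 F [-0.5 -0.3 -3.3] dF 0.3 tilt [-0.0005 -0.    ] yaw -21.7 t 7.80
```

```bash
python3 -m creep '[[0,[0,0,0.0005],[0,0,0]],[0,[0,0,0.001],[0,0,0]],[0,[0,0,0.0015],[0,0,0]],[0,[0,0,0.002],[0,0,0]],[0,[0,0,0.0025],[0,0,0]],[0,[0,0,0.003],[0,0,0]],[0,[0,0,0.003],[0,0,0]],[0,[0,0,0.003],[0,0,0]],[0,[0,0,0.003],[0,0,0]],[0,[0,0,0.003],[0,0,0]]]'; python3 s.py
```

```text
time_s: 9.05
tcp_pos: [576.4, 74.3, 313.1]
tool_rot: [0.982, -0.188, -0.0, 0.0]
contact_force: [0.3, 0.3, -3.3]
width: 23.5
y 49.9 lat -0.3 bot 75.17 F [ 0.3  0.3 -3.3] dF 0.3 tilt [-0.0004 -0.    ] yaw -21.7 t 9.05
```

```bash
python3 -m creep '[[0,[0,0,0.0005],[0,0,0]],[0,[0,0,0.001],[0,0,0]],[0,[0,0,0.0015],[0,0,0]],[0,[0,0,0.002],[0,0,0]],[0,[0,0,0.0025],[0,0,0]],[0,[0,0,0.0025],[0,0,0]],[0,[0,0,0.0025],[0,0,0]],[0,[0,0,0.0025],[0,0,0]],[0,[0,0,0.0025],[0,0,0]],[0,[0,0,0.0025],[0,0,0]]]'; python3 s.py
```

```text
time_s: 10.3
tcp_pos: [576.4, 74.3, 310.6]
tool_rot: [0.982, -0.188, -0.0, 0.0]
contact_force: [-0.1, -0.5, -3.8]
width: 23.5
y 49.9 lat -0.3 bot 72.71 F [-0.1 -0.5 -3.8] dF -0.2 tilt [-0.0004  0.    ] yaw -21.7 t 10.30
```

```bash
python3 -m creep '[[0,[0,0,0.0005],[0,0,0]],[0,[0,0,0.001],[0,0,0]],[0,[0,0,0.0015],[0,0,0]],[0,[0,0,0.002],[0,0,0]],[0,[0,0,0.0025],[0,0,0]],[0,[0,0,0.0025],[0,0,0]],[0,[0,0,0.0025],[0,0,0]],[0,[0,0,0.0025],[0,0,0]],[0,[0,0,0.0025],[0,0,0]],[0,[0,0,0.0025],[0,0,0]]]'; python3 s.py
```

```text
time_s: 11.55
tcp_pos: [576.5, 74.3, 308.1]
tool_rot: [0.982, -0.188, -0.0, 0.0]
contact_force: [0.9, -0.6, -3.7]
width: 23.3
y 49.9 lat -0.3 bot 70.21 F [ 0.9 -0.6 -3.7] dF -0.1 tilt [-0.0003  0.    ] yaw -21.7 t 11.55
```

```bash
python3 -m creep '[[0,[0,0,0.0005],[0,0,0]],[0,[0,0,0.001],[0,0,0]],[0,[0,0,0.0015],[0,0,0]],[0,[0,0,0.002],[0,0,0]],[0,[0,0,0.0025],[0,0,0]],[0,[0,0,0.0025],[0,0,0]],[0,[0,0,0.0025],[0,0,0]],[0,[0,0,0.0025],[0,0,0]],[0,[0,0,0.0025],[0,0,0]],[0,[0,0,0.0025],[0,0,0]]]'; python3 s.py
```

```text
time_s: 12.8
tcp_pos: [576.4, 74.3, 305.6]
tool_rot: [0.982, -0.188, -0.0, 0.0]
contact_force: [0.3, 0.3, -2.9]
width: 23.4
y 49.9 lat -0.3 bot 67.70 F [ 0.3  0.3 -2.9] dF 0.7 tilt [-0.0004 -0.    ] yaw -21.7 t 12.80
```

```bash
python3 -m creep '[[0,[0,0,0.0005],[0,0,0]],[0,[0,0,0.001],[0,0,0]],[0,[0,0,0.0015],[0,0,0]],[0,[0,0,0.002],[0,0,0]],[0,[0,0,0.002],[0,0,0]],[0,[0,0,0.002],[0,0,0]],[0,[0,0,0.002],[0,0,0]],[0,[0,0,0.002],[0,0,0]],[0,[0,0,0.002],[0,0,0]],[0,[0,0,0.002],[0,0,0]]]'; python3 s.py
```

```text
time_s: 14.05
tcp_pos: [576.5, 74.3, 303.9]
tool_rot: [0.982, -0.188, 0.0, -0.0]
contact_force: [-0.4, 0.7, 3.2]
width: 23.5
y 50.0 lat -0.3 bot 65.96 F [-0.4  0.7  3.2] dF 6.8 tilt [0.0002 0.0001] yaw -21.7 t 14.05
```

```bash
python3 -m creep '[[0,[0,0,0.0003],[0,0,0]],[0,[0,0,0.0006],[0,0,0]],[0,[0,0,0.0009],[0,0,0]],[0,[0,0,0.0012],[0,0,0]],[0,[0,0,0.0015],[0,0,0]],[0,[0,0,0.0015],[0,0,0]],[0,[0,0,0.0015],[0,0,0]],[0,[0,0,0.0015],[0,0,0]],[0,[0,0,0.0015],[0,0,0]],[0,[0,0,0.0015],[0,0,0]]]'; python3 s.py
```

```text
time_s: 15.3
tcp_pos: [576.5, 74.3, 302.3]
tool_rot: [0.982, -0.188, 0.0, -0.0]
contact_force: [-1.4, 0.1, 3.3]
width: 23.5
y 50.0 lat -0.3 bot 64.43 F [-1.4  0.1  3.3] dF 6.9 tilt [0.0001 0.0001] yaw -21.7 t 15.30
```

```bash
python3 -m creep '[[0,[0,0,0.0003],[0,0,0]],[0,[0,0,0.0006],[0,0,0]],[0,[0,0,0.0009],[0,0,0]],[0,[0,0,0.0012],[0,0,0]],[0,[0,0,0.0015],[0,0,0]],[0,[0,0,0.0015],[0,0,0]],[0,[0,0,0.0015],[0,0,0]],[0,[0,0,0.0015],[0,0,0]],[0,[0,0,0.0015],[0,0,0]],[0,[0,0,0.0015],[0,0,0]]]'; python3 s.py
```

```text
time_s: 16.55
tcp_pos: [576.5, 74.3, 300.8]
tool_rot: [0.982, -0.188, 0.0, -0.0]
contact_force: [-1.1, 0.2, 3.7]
width: 23.1
y 50.0 lat -0.3 bot 62.93 F [-1.1  0.2  3.7] dF 7.3 tilt [0.0001 0.0001] yaw -21.7 t 16.55
```

```bash
python3 -m creep '[[0,[0,0,0.0003],[0,0,0]],[0,[0,0,0.0006],[0,0,0]],[0,[0,0,0.0009],[0,0,0]],[0,[0,0,0.0012],[0,0,0]],[0,[0,0,0.0015],[0,0,0]],[0,[0,0,0.0015],[0,0,0]],[0,[0,0,0.0015],[0,0,0]],[0,[0,0,0.0015],[0,0,0]],[0,[0,0,0.0015],[0,0,0]],[0,[0,0,0.0015],[0,0,0]]]'; python3 s.py
```

```text
time_s: 17.8
tcp_pos: [576.5, 74.3, 299.9]
tool_rot: [0.982, -0.188, 0.0, -0.0]
contact_force: [-1.0, 0.8, 5.3]
width: 23.2
y 50.0 lat -0.3 bot 62.03 F [-1.   0.8  5.3] dF 8.9 tilt [0.0008 0.0003] yaw -21.7 t 17.80
```

```bash
python3 -m creep '[[0,[0,0,0.0003],[0,0,0]],[0,[0,0,0.0006],[0,0,0]],[0,[0,0,0.0008],[0,0,0]],[0,[0,0,0.001],[0,0,0]],[0,[0,0,0.0012],[0,0,0]],[0,[0,0,0.0012],[0,0,0]],[0,[0,0,0.0012],[0,0,0]],[0,[0,0,0.0012],[0,0,0]],[0,[0,0,0.0012],[0,0,0]],[0,[0,0,0.0012],[0,0,0]]]'; python3 s.py
```

```text
time_s: 19.05
tcp_pos: [576.6, 74.4, 299.6]
tool_rot: [0.982, -0.188, 0.001, -0.001]
contact_force: [-2.7, 0.6, 7.2]
width: 23.2
y 50.1 lat -0.3 bot 61.75 F [-2.7  0.6  7.2] dF 10.8 tilt [0.0019 0.0007] yaw -21.7 t 19.05
```

Cap 7 is home: the force rises past yield and the home height is about 63.05 mm at y=+50. Arm plus spring stiffness is about 3.3 N/mm. Given the limits, the row must rise towards the -y end, by about 0.045 to 0.06. I'm starting to roll with tool +y.

```bash
python3 -m creep '[[0,[0,0.0005,0.0012],[0,0,0]],[0,[0,0.002,0.0013],[0,0,0]],[0,[0,0.0035,0.0013],[0,0,0]],[0,[0,0.005,0.0012],[0,0,0]],[0,[0,0.0065,0.0012],[0,0,0]],[0,[0,0.008,0.0011],[0,0,0]],[0,[0,0.0095,0.0011],[0,0,0]],[0,[0,0.011,0.001],[0,0,0]],[0,[0,0.012,0.001],[0,0,0]],[0,[0,0.012,0.001],[0,0,0]]]'; python3 s.py
```

```text
time_s: 20.3
tcp_pos: [572.2, 63.7, 299.8]
tool_rot: [0.982, -0.188, 0.002, -0.001]
contact_force: [-3.3, 3.1, 8.2]
width: 23.5
y 38.5 lat -0.3 bot 61.90 F [-3.3  3.1  8.2] dF 11.8 tilt [0.0037 0.0018] yaw -21.7 t 20.30
```

```bash
cat >> s.py <<'E'
h=p[2]-237.9+max(0,(s['contact_force'][2]+3.6-4)/5);T=Rn.from_euler('z',-21.7,degrees=True)*Rn.from_euler('x',180,degrees=True)
r=Rn.from_quat(s['tool_rot']);print('surface %.2f'%h,'upright+lat0 shift',np.round(r.inv().apply([*(-(q@n)*n),0])/1000,4),'turn',np.round((r.inv()*T).as_rotvec(),4))
E
python3 s.py
```

```text
y 38.5 lat -0.3 bot 61.90 F [-3.3  3.1  8.2] dF 11.8 tilt [0.0037 0.0018] yaw -21.7 t 20.30
surface 63.46 upright+lat0 shift [0.0003 0.     0.    ] turn [-0.0031 -0.0028  0.0007]
```

```bash
python3 -m creep '[[0,[0,0.001,0.0012],[-0.001,-0.001,0]],[0,[0,0.0025,0.0012],[-0.002,-0.002,0]],[0,[0,0.004,0.0012],[-0.003,-0.003,0]],[0,[0,0.0055,0.0011],[-0.003,-0.003,0]],[0,[0,0.007,0.001],[-0.003,-0.003,0]],[0,[0,0.0085,0.001],[-0.003,-0.003,0]],[0,[0,0.01,0.0009],[-0.003,-0.003,0]],[0,[0,0.0115,0.0008],[-0.003,-0.003,0]],[0,[0,0.0125,0.0008],[-0.003,-0.003,0]],[0,[0,0.0125,0.0008],[-0.003,-0.003,0]]]'; python3 s.py
```

```text
time_s: 21.55
tcp_pos: [567.8, 52.4, 300.2]
tool_rot: [0.982, -0.188, 0.001, -0.001]
contact_force: [-1.9, 2.4, 7.3]
width: 23.5
y 26.4 lat -0.3 bot 62.32 F [-1.9  2.4  7.3] dF 10.9 tilt [0.002  0.0012] yaw -21.6 t 21.55
surface 63.70 upright+lat0 shift [0.0003 0.     0.    ] turn [-0.0019 -0.0014  0.0012]
```

```bash
python3 -m creep '[[0,[0,0.001,0.0013],[-0.001,-0.001,0]],[0,[0,0.0025,0.0015],[-0.002,-0.0015,0]],[0,[0,0.004,0.0015],[-0.002,-0.0015,0]],[0,[0,0.0055,0.0015],[-0.002,-0.0015,0]],[0,[0,0.007,0.0014],[-0.002,-0.0015,0]],[0,[0,0.0085,0.0014],[-0.002,-0.0015,0]],[0,[0,0.01,0.0013],[-0.002,-0.0015,0]],[0,[0,0.0115,0.0013],[-0.002,-0.0015,0]],[0,[0,0.0125,0.0012],[-0.002,-0.0015,0]],[0,[0,0.0125,0.0012],[-0.002,-0.0015,0]]]'; python3 s.py
```

```text
time_s: 22.8
tcp_pos: [563.4, 41.1, 300.5]
tool_rot: [0.982, -0.187, 0.001, -0.001]
contact_force: [-2.2, 2.2, 8.0]
width: 23.3
y 14.3 lat -0.2 bot 62.62 F [-2.2  2.2  8. ] dF 11.6 tilt [0.0023 0.0008] yaw -21.6 t 22.80
surface 64.15 upright+lat0 shift [0.0002 0.     0.    ] turn [-0.0016 -0.0019  0.0016]
```

```bash
python3 -m creep '[[0,[0,0.001,0.0014],[-0.001,-0.001,0]],[0,[0,0.0025,0.0015],[-0.002,-0.002,0]],[0,[0,0.004,0.0015],[-0.002,-0.002,0]],[0,[0,0.0055,0.0015],[-0.002,-0.002,0]],[0,[0,0.007,0.0014],[-0.002,-0.002,0]],[0,[0,0.0085,0.0014],[-0.002,-0.002,0]],[0,[0,0.01,0.0013],[-0.002,-0.002,0]],[0,[0,0.0115,0.0013],[-0.002,-0.002,0]],[0,[0,0.0125,0.0012],[-0.002,-0.002,0]],[0,[0,0.0125,0.0012],[-0.002,-0.002,0]]]'; python3 s.py
```

```text
time_s: 24.05
tcp_pos: [559.3, 30.0, 301.1]
tool_rot: [0.982, -0.187, 0.002, -0.001]
contact_force: [-1.4, 3.0, 9.0]
width: 23.4
y 2.4 lat 0.1 bot 63.16 F [-1.4  3.   9. ] dF 12.6 tilt [0.0034 0.0013] yaw -21.6 t 24.05
surface 64.89 upright+lat0 shift [-0.0001 -0.     -0.    ] turn [-0.0024 -0.0027  0.0023]
```

```bash
python3 -m creep '[[0,[0,0.001,0.0014],[-0.001,-0.001,0]],[0,[0,0.0025,0.0015],[-0.002,-0.002,0.001]],[0,[0,0.004,0.0014],[-0.003,-0.003,0.001]],[0,[0,0.0055,0.0013],[-0.003,-0.003,0.001]],[0,[0,0.007,0.0013],[-0.003,-0.003,0.001]],[0,[0,0.0085,0.0012],[-0.003,-0.003,0.001]],[0,[0,0.01,0.0012],[-0.003,-0.003,0.001]],[0,[0,0.0115,0.0011],[-0.003,-0.003,0.001]],[0,[0,0.0125,0.0011],[-0.003,-0.003,0.001]],[0,[0,0.0125,0.0011],[-0.003,-0.003,0.001]]]'; python3 s.py
```

```text
time_s: 25.3
tcp_pos: [555.0, 18.9, 301.6]
tool_rot: [0.982, -0.187, 0.001, -0.001]
contact_force: [-1.4, 2.9, 9.7]
width: 23.1
y -9.5 lat 0.2 bot 63.66 F [-1.4  2.9  9.7] dF 13.3 tilt [0.0026 0.0009] yaw -21.6 t 25.30
surface 65.52 upright+lat0 shift [-0.0002 -0.     -0.    ] turn [-0.0018 -0.0021  0.0019]
```

```bash
python3 -m creep '[[0,[0,0.001,0.0013],[-0.001,-0.001,0]],[0,[0,0.0025,0.0014],[-0.002,-0.002,0.001]],[0,[0,0.004,0.0013],[-0.002,-0.002,0.001]],[0,[0,0.0055,0.0012],[-0.002,-0.002,0.001]],[0,[0,0.007,0.0011],[-0.002,-0.002,0.001]],[0,[0,0.0085,0.001],[-0.002,-0.002,0.001]],[0,[0,0.01,0.001],[-0.002,-0.002,0.001]],[0,[0,0.0115,0.0009],[-0.002,-0.002,0.001]],[0,[0,0.0125,0.0009],[-0.002,-0.002,0.001]],[0,[0,0.0125,0.0009],[-0.002,-0.002,0.001]]]'; python3 s.py
```

```text
time_s: 26.55
tcp_pos: [550.8, 8.4, 302.1]
tool_rot: [0.982, -0.187, 0.002, -0.002]
contact_force: [-1.4, 7.2, 7.9]
width: 23.4
y -20.7 lat 0.2 bot 64.18 F [-1.4  7.2  7.9] dF 11.5 tilt [0.0038 0.0032] yaw -21.6 t 26.55
surface 65.68 upright+lat0 shift [-0.0002 -0.     -0.    ] turn [-0.0043 -0.0024  0.0018]
```

```bash
python3 -m creep '[[0,[0,0.001,0.0012],[-0.001,-0.001,0]],[0,[0,0.0025,0.0012],[-0.002,-0.002,0.001]],[0,[0,0.004,0.0012],[-0.003,-0.002,0.001]],[0,[0,0.0055,0.0011],[-0.004,-0.002,0.001]],[0,[0,0.007,0.0011],[-0.004,-0.002,0.001]],[0,[0,0.0085,0.001],[-0.004,-0.002,0.001]],[0,[0,0.01,0.0009],[-0.004,-0.002,0.001]],[0,[0,0.0115,0.0008],[-0.004,-0.002,0.001]],[0,[0,0.0115,0.0008],[-0.004,-0.002,0.001]],[0,[0,0.0115,0.0008],[-0.004,-0.002,0.001]]]'; python3 s.py
```

```text
time_s: 27.8
tcp_pos: [546.8, -1.6, 302.4]
tool_rot: [0.982, -0.187, 0.001, -0.001]
contact_force: [-1.3, 3.8, 9.2]
width: 23.3
y -31.6 lat 0.1 bot 64.53 F [-1.3  3.8  9.2] dF 12.8 tilt [0.0027 0.002 ] yaw -21.6 t 27.80
surface 66.30 upright+lat0 shift [-0.0001 -0.     -0.    ] turn [-0.0028 -0.0018  0.0015]
```

```bash
python3 -m creep '[[0,[0,0.001,0.0012],[-0.001,-0.001,0]],[0,[0,0.0025,0.0013],[-0.002,-0.002,0.001]],[0,[0,0.004,0.0012],[-0.003,-0.002,0.001]],[0,[0,0.0055,0.0011],[-0.003,-0.002,0.001]],[0,[0,0.007,0.001],[-0.003,-0.002,0.001]],[0,[0,0.0085,0.001],[-0.003,-0.002,0.001]],[0,[0,0.01,0.0009],[-0.003,-0.002,0.001]],[0,[0,0.0115,0.0009],[-0.003,-0.002,0.001]],[0,[0,0.012,0.0009],[-0.003,-0.002,0.001]],[0,[0,0.012,0.0009],[-0.003,-0.002,0.001]]]'; python3 s.py
```

```text
time_s: 29.05
tcp_pos: [542.5, -12.8, 302.8]
tool_rot: [0.982, -0.188, 0.001, -0.0]
contact_force: [-2.2, 2.8, 8.6]
width: 23.8
y -43.5 lat 0.3 bot 64.90 F [-2.2  2.8  8.6] dF 12.2 tilt [0.0015 0.0001] yaw -21.7 t 29.05
surface 66.54 upright+lat0 shift [-0.0003 -0.     -0.    ] turn [-0.0007 -0.0014  0.0006]
```

```bash
python3 -m creep '[[0,[0,0.001,0.0012],[-0.001,-0.001,0]],[0,[0,0.002,0.0013],[-0.001,-0.001,0.001]],[0,[0,0.003,0.0013],[-0.001,-0.001,0.001]],[0,[0,0.004,0.0012],[-0.001,-0.001,0.001]],[0,[0,0.005,0.0012],[-0.001,-0.001,0.001]],[0,[0,0.0055,0.0012],[-0.001,-0.001,0.001]],[0,[0,0.0055,0.0013],[-0.001,-0.001,0.001]],[0,[0,0.0055,0.0014],[-0.001,-0.001,0.001]],[0,[0,0.0055,0.0015],[-0.001,-0.001,0.001]],[0,[0,0.0055,0.0015],[-0.001,-0.001,0.001]]]'; python3 s.py
python3 - <<'E'
from h import *
from plant import viewer
c=viewer.camera('wrist');pickle.dump(c,open('pics/w3.pkl','wb'));b=viewer.camera('scene');pickle.dump(b,open('pics/s3.pkl','wb'))
x=cv2.resize(c['image'][150:230,180:340,::-1],(800,400),interpolation=cv2.INTER_CUBIC)
y=cv2.resize(b['image'][185:255,180:260,::-1],None,fx=2.8,fy=2.8,interpolation=cv2.INTER_CUBIC);z=np.zeros((196,800,3),np.uint8);z[:y.shape[0],:y.shape[1]]=y
cv2.imwrite('pics/w3.png',np.vstack([x,z]))
E
```

```text
time_s: 30.3
tcp_pos: [540.4, -18.0, 302.6]
tool_rot: [0.982, -0.188, 0.001, 0.0]
contact_force: [-3.3, 0.5, 9.6]
width: 23.2
y -49.2 lat 0.3 bot 64.67 F [-3.3  0.5  9.6] dF 13.2 tilt [ 0.0012 -0.001 ] yaw -21.7 t 30.30
surface 66.51 upright+lat0 shift [-0.0003  0.     -0.    ] turn [ 0.0005 -0.0015 -0.0003]
```

View pics/w3.png

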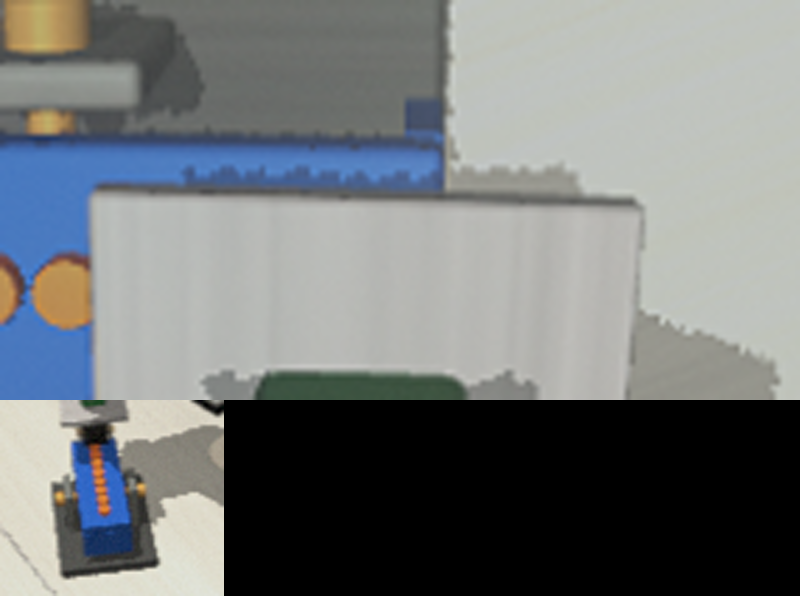

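The wrist crop shows cap 2 or 3 at (65,290) with the tool beyond it on the end. The scene crop shows an even, unbroken orange row. The felt surface is linear (slope about 0.037, residuals ≤0.25 mm), so all caps appear home. I'll make a return pass at about 13 N to be sure.

```bash
python3 -m creep '[[0,[0,-0.001,0.0012],[0,-0.001,0]],[0,[0,-0.004,0.0013],[0,-0.001,0]],[0,[0,-0.007,0.0014],[0,-0.001,0]],[0,[0,-0.01,0.0015],[0,-0.001,0]],[0,[0,-0.013,0.0016],[0,-0.001,0]],[0,[0,-0.016,0.0017],[0,-0.001,0]],[0,[0,-0.019,0.0018],[0,-0.001,0]],[0,[0,-0.022,0.002],[0,-0.001,0]],[0,[0,-0.024,0.002],[0,-0.001,0]],[0,[0,-0.024,0.002],[0,-0.001,0]]]'; python3 s.py
```

```text
time_s: 31.65
tcp_pos: [549.7, 4.4, 302.0]
tool_rot: [0.982, -0.188, 0.002, -0.0]
contact_force: [-1.0, 2.4, 7.6]
width: 23.7
y -24.9 lat 0.7 bot 64.14 F [-1.   2.4  7.6] dF 11.2 tilt [ 0.0032 -0.0004] yaw -21.7 t 31.65
surface 65.57 upright+lat0 shift [-0.0007  0.     -0.    ] turn [-0.0008 -0.0031  0.    ]
```

```bash
python3 -m creep '[[0,[0,-0.001,0.0014],[0,-0.001,0]],[0,[0,-0.004,0.0016],[-0.001,-0.002,0]],[0,[-0.0003,-0.007,0.0018],[-0.001,-0.003,0]],[0,[-0.0005,-0.01,0.0019],[-0.001,-0.003,0]],[0,[-0.0007,-0.013,0.0021],[-0.001,-0.003,0]],[0,[-0.0007,-0.016,0.0022],[-0.001,-0.003,0]],[0,[-0.0007,-0.019,0.0023],[-0.001,-0.003,0]],[0,[-0.0007,-0.022,0.0025],[-0.001,-0.003,0]],[0,[-0.0007,-0.024,0.0026],[-0.001,-0.003,0]],[0,[-0.0007,-0.024,0.0026],[-0.001,-0.003,0]]]'; python3 s.py
```

```text
time_s: 32.9
tcp_pos: [558.8, 27.0, 301.3]
tool_rot: [0.982, -0.188, 0.002, -0.0]
contact_force: [0.3, 0.5, 8.0]
width: 23.6
y -0.5 lat 0.7 bot 63.40 F [0.3 0.5 8. ] dF 11.6 tilt [0.0048 0.    ] yaw -21.7 t 32.90
surface 64.92 upright+lat0 shift [-0.0007 -0.     -0.    ] turn [-0.0018 -0.0044  0.0003]
```

```bash
python3 -m creep '[[0,[0,-0.001,0.0015],[0,-0.001,0]],[0,[0,-0.004,0.0017],[-0.001,-0.002,0]],[0,[-0.0003,-0.007,0.0019],[-0.002,-0.003,0]],[0,[-0.0005,-0.01,0.002],[-0.002,-0.004,0]],[0,[-0.0007,-0.013,0.0022],[-0.002,-0.004,0]],[0,[-0.0007,-0.016,0.0023],[-0.002,-0.004,0]],[0,[-0.0007,-0.019,0.0024],[-0.002,-0.004,0]],[0,[-0.0007,-0.022,0.0026],[-0.002,-0.004,0]],[0,[-0.0007,-0.024,0.0027],[-0.002,-0.004,0]],[0,[-0.0007,-0.024,0.0027],[-0.002,-0.004,0]]]'; python3 s.py
```

```text
time_s: 34.15
tcp_pos: [567.9, 49.4, 300.7]
tool_rot: [0.982, -0.188, 0.003, -0.0]
contact_force: [2.0, -0.9, 8.1]
width: 23.7
y 23.7 lat 0.9 bot 62.77 F [ 2.  -0.9  8.1] dF 11.7 tilt [ 0.0056 -0.0004] yaw -21.7 t 34.15
surface 64.31 upright+lat0 shift [-0.0009 -0.     -0.    ] turn [-0.0017 -0.0053  0.0004]
```

```bash
python3 -m creep '[[0,[0,-0.001,0.0017],[0,-0.002,0]],[0,[0,-0.004,0.0021],[-0.001,-0.003,0]],[0,[-0.0003,-0.007,0.0024],[-0.002,-0.005,0]],[0,[-0.0005,-0.01,0.0025],[-0.002,-0.005,0]],[0,[-0.0007,-0.013,0.0026],[-0.002,-0.005,0]],[0,[-0.0009,-0.016,0.0027],[-0.002,-0.005,0]],[0,[-0.0009,-0.019,0.0028],[-0.002,-0.005,0]],[0,[-0.0009,-0.022,0.003],[-0.002,-0.005,0]],[0,[-0.0009,-0.025,0.003],[-0.002,-0.005,0]],[0,[-0.0009,-0.025,0.003],[-0.002,-0.005,0]]]'; python3 s.py
```

```text
time_s: 35.4
tcp_pos: [577.2, 73.0, 299.6]
tool_rot: [0.982, -0.188, 0.003, -0.0]
contact_force: [2.0, -1.0, 7.8]
width: 23.6
y 49.0 lat 0.9 bot 61.70 F [ 2.  -1.   7.8] dF 11.4 tilt [ 0.005  -0.0003] yaw -21.7 t 35.40
surface 63.17 upright+lat0 shift [-0.0009 -0.     -0.    ] turn [-0.0015 -0.0048  0.0005]
```

Both passes are consistent (63.1 mm at the +y end again). I'm lifting straight up off the end and checking the caps.

```bash
python3 -m creep '[[0,[0,0,-0.003],[0,-0.002,0]],[0,[0,0,-0.009],[0,-0.004,0]],[0,[0,0,-0.017],[-0.001,-0.005,0]],[0,[0,0,-0.027],[-0.001,-0.005,0]],[0,[0,0,-0.037],[-0.001,-0.005,0]],[0,[0,0,-0.047],[-0.001,-0.005,0]],[0,[0,0,-0.055],[-0.001,-0.005,0]],[0,[0,0,-0.06],[-0.001,-0.005,0]],[0,[0,0,-0.062],[-0.001,-0.005,0]],[0,[0,0,-0.062],[-0.001,-0.005,0]]]'
python3 - <<'E'
from h import *
from plant import robot,viewer
b=viewer.camera('scene')
x=cv2.resize(b['image'][195:250,190:245,::-1],None,fx=10,fy=10,interpolation=cv2.INTER_CUBIC)
cv2.imwrite('pics/s4.png',x)
plan(robot.state(),[457.3,281.6,362],-76.9)
print(robot.state()['joint_positions'].round(2))
E
```

```text
time_s: 36.65
tcp_pos: [576.9, 73.0, 361.5]
tool_rot: [0.982, -0.188, -0.0, -0.0]
contact_force: [-0.4, 0.3, -3.0]
width: 23.2
now [576.9  73.  361.3] yaw -21.7 F [-1.3 -0.1 -3.6] w 23.7 t 36.70
shift [-0.1881 -0.1497 -0.0006] turn [1.00e-04 7.00e-04 9.64e-01]
[ 0.47 -0.01 -0.04 -0.   -1.54  0.72]
```

View pics/s4.png

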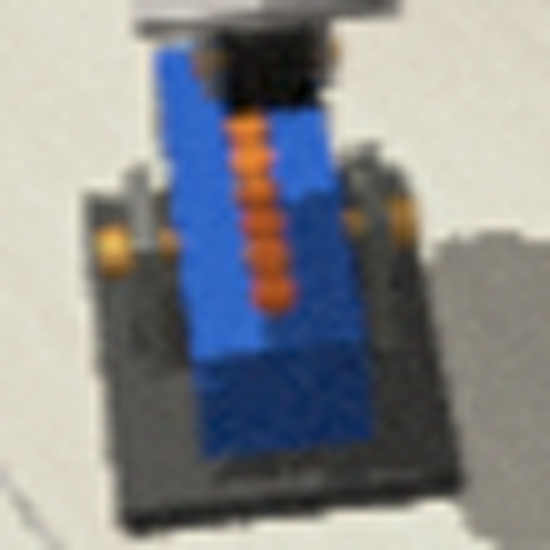

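The visible caps, from (245,125) to (273,293), sit evenly with no raised one. Next I'm carrying the tool back over the holder.

```bash
python3 -m creep '[[0,[-0.012,-0.009,0],[0,0,0.06]],[0,[-0.035,-0.028,0],[0,0,0.18]],[0,[-0.065,-0.052,0],[0,0,0.33]],[0,[-0.097,-0.077,0],[0,0,0.5]],[0,[-0.13,-0.103,0],[0,0,0.66]],[0,[-0.158,-0.126,0],[0,0,0.81]],[0,[-0.178,-0.142,0],[0,0,0.91]],[0,[-0.187,-0.149,0],[0,0.001,0.96]],[0,[-0.1881,-0.1497,0],[0,0.001,0.964]],[0,[-0.1881,-0.1497,0],[0,0.001,0.964]]]'
python3 - <<'E'
from h import *
from plant import robot,viewer
plan(robot.state(),[457.4,281.5,249],-76.9)
b=viewer.camera('scene')
cv2.imwrite('pics/s5.png',cv2.resize(b['image'][180:330,180:380,::-1],None,fx=4,fy=4,interpolation=cv2.INTER_CUBIC))
E
```

```text
time_s: 37.95
tcp_pos: [457.5, 281.3, 361.3]
tool_rot: [0.783, -0.622, 0.0, 0.0]
contact_force: [0.0, 0.2, -2.0]
width: 23.3
now [457.5 281.3 361.3] yaw -76.9 F [ 0.   0.2 -2. ] w 23.3 t 37.95
shift [-0.0003 -0.      0.1123] turn [ 0.0002 -0.0005  0.0008]
```

View pics/s5.png

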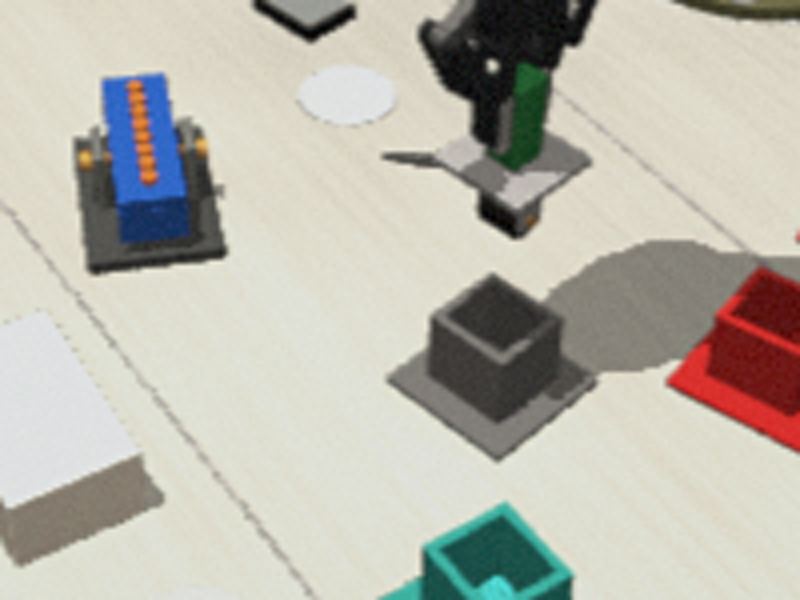

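All eight caps are flush in a straight line, (133,88) to (150,178). The tool is upright above the grey holder. I'm lowering it.

```bash
python3 -m creep '[[0,[0,0,0.01],[0,0,0]],[0,[0,0,0.025],[0,0,0]],[0,[0,0,0.04],[0,0,0]],[0,[0,0,0.055],[0,0,0]],[0,[0,0,0.07],[0,0,0]],[0,[0,0,0.083],[0,0,0]],[0,[0,0,0.094],[0,0,0]],[0,[0,0,0.102],[0,0,0]],[0,[0,0,0.108],[0,0,0]],[0,[0,0,0.11],[0,0,0]]]'; python3 -c "
from h import *
from plant import robot
plan(robot.state(),[457.4,281.5,248],-76.9)"
```

```text
time_s: 39.25
tcp_pos: [457.5, 281.1, 251.1]
tool_rot: [0.783, -0.622, 0.0, 0.0]
contact_force: [-0.2, -0.0, -3.5]
width: 23.6
now [457.5 281.1 251.1] yaw -76.9 F [-0.2 -0.  -3.5] w 23.6 t 39.25
shift [-0.0004  0.      0.0031] turn [ 0.0002 -0.0006  0.0003]
```

```bash
python3 -m creep '[[0,[0,0,0.0005],[0,0,0]],[0,[0,0,0.001],[0,0,0]],[0,[0,0,0.0015],[0,0,0]],[0,[0,0,0.002],[0,0,0]],[0,[0,0,0.0025],[0,0,0]],[0,[0,0,0.003],[0,0,0]],[0,[0,0,0.0033],[0,0,0]],[0,[0,0,0.0035],[0,0,0]],[0,[0,0,0.0035],[0,0,0]],[0,[0,0,0.0035],[0,0,0]]]'
```

```text
time_s: 40.5
tcp_pos: [457.6, 281.1, 247.9]
tool_rot: [0.783, -0.622, 0.0, 0.0]
contact_force: [-1.7, -1.1, -0.5]
width: 23.5
```

It's seated: the weight has come off the wrist at the same height as the pick. I'm releasing it and retreating.

```bash
python3 -m creep '[[1,[0,0,0],[0,0,0]],[1,[0,0,0],[0,0,0]],[1,[0,0,0],[0,0,0]],[1,[0,0,0],[0,0,0]],[1,[0,0,0],[0,0,0]],[1,[0,0,0],[0,0,0]],[1,[0,0,-0.005],[0,0,0]],[1,[0,0,-0.02],[0,0,0]],[1,[0,0,-0.045],[0,0,0]],[1,[0,0,-0.075],[0,0,0]]]'
python3 -m creep '[[1,[0,0,-0.03],[0,0,0]],[1,[0,0,-0.06],[0,0,0]],[1,[0,0,-0.08],[0,0,0]],[1,[0,0,-0.08],[0,0,0]],[1,[0,0,-0.08],[0,0,0]],[1,[0,0,-0.08],[0,0,0]],[1,[0,0,-0.08],[0,0,0]],[1,[0,0,-0.08],[0,0,0]],[1,[0,0,-0.08],[0,0,0]],[1,[0,0,-0.08],[0,0,0]]]'
python3 - <<'E'
from h import *
from plant import robot,viewer
b=viewer.camera('scene')
cv2.imwrite('pics/s6.png',cv2.resize(b['image'][180:330,180:380,::-1],None,fx=4,fy=4,interpolation=cv2.INTER_CUBIC))
E
```

```text
time_s: 41.75
tcp_pos: [457.5, 281.0, 324.6]
tool_rot: [0.783, -0.622, 0.0, 0.0]
contact_force: [0.4, 0.5, 0.4]
width: 85.4
time_s: 43.0
tcp_pos: [457.5, 281.1, 404.6]
tool_rot: [0.783, -0.622, 0.0, 0.0]
contact_force: [-0.2, -0.3, 0.5]
width: 85.3
```

View pics/s6.png

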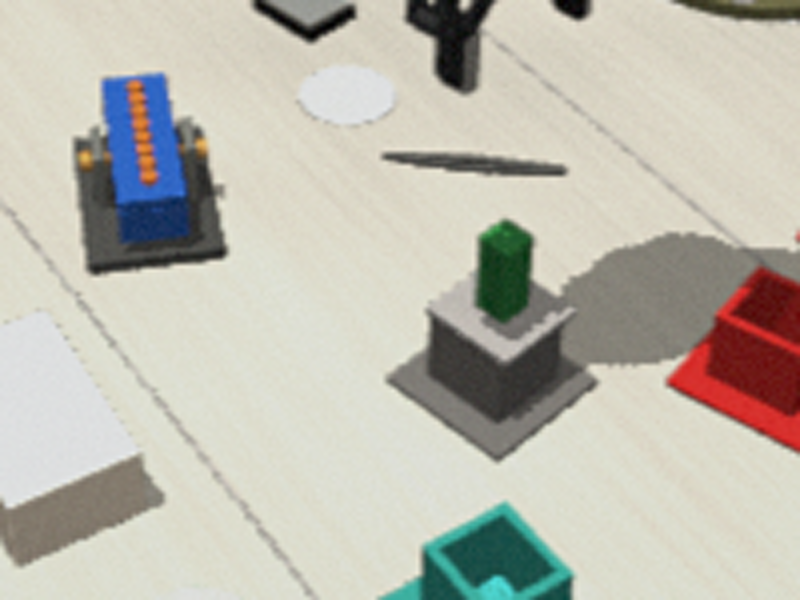

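The tool stands upright in the grey holder with its flange on the rim at (500,312), and the gripper is clear. Handing in.

```bash
python3 -c "
from plant import robot
print(robot.close_job())"
```

```text
the job is handed in; nothing more can be done
None
```

I rolled the caps end to end and back, hung the roller in its holder, and handed the job in at about 43 s; the interface gives no verdict.

- **Pressing:** I took the tool from the grey holder and set it down about 4 mm outboard of the cap at the +y end. I felt that cap yield at about 7 N and go home, then rolled to the -y end and back at roughly 11–13 N vertical. The largest force I read was about 14 N in total, but I only read it at the end of each move, so peaks in between were not seen.
- **Caps:** The surface height I felt was nearly a straight line (slope about 0.037) on both passes, and the last pictures show eight level caps. One reading on the way back, near the cap 5/6 gap, was about 0.3–0.6 mm above what the other readings suggest. I took it as noise and did not measure cap depths directly.
- **Putting away:** The tool settled at the same height and yaw as when I picked it up (within 0.5 mm). The last picture shows it upright with its flange on the rim and the gripper clear. The neighbours in that view look unmoved; I did not re-check the amber bottle, jar, dish and mixer.

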